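Set the feed-trough shutter just short of its tight spot

ROBOT

A 7-joint arm with a two-finger parallel gripper is mounted at the origin on the work surface. World frame = base frame: x ahead of the robot, y to its left, z up, the work surface at z = 0. Lengths are in m, angles in rad, forces in N, time in s.
With the tool pointing down it reaches from about 0.425 to 0.875 m from the base axis. Payload 4.7 kg.
Tool frame: the origin (TCP) lies on the centre line of the jaws, within the pads' length; the fingertips stand 17 mm ahead of it and the grasp point (between the pads) lies 2 mm behind it; y points along the fingers, x is the direction in which the jaws open and shut, and the axes are right-handed (so a half turn about y gives the same grasp; the last joint's range is limited). The gripper opens to 85 mm and grips with 20 to 120 N. Pads are 22 mm wide; open, the fingers measure 114 mm over their backs; the gripper's body (76 mm by 85 mm) begins 54 mm behind the grasp point. The pads swing forward as they close: fully open they stand 13 mm farther back than shut.
Start: joints at [-1.251, 0.321, -0.07, 1.45, 0.023, 1.371, -0.057], TCP at [0.196, 0.62, 0.248] pointing down, gripper open.
Joint ranges: [-2.86, 2.86], [-0.3, 2.09], [-1.38, 1.24], [0.06, 2.45], [-1.56, 4.7], [0.09, 2.05], [-2.69, 2.69]. Speed limits (rad/s): [2.57, 2.57, 3.14, 3.14, 3.14, 3.14, 3.14].

INTERFACE

Orientations are given as a unit quaternion [w, x, y, z].
In Python, from plant import monitor, vision, workorder, spot_in gives the robot as it stands.
- The arm moves only by the tool send_rows, never from a script. Its argument "commands" is a list of rows, each a list of 5 numbers: the shift along the tool's x, y, z in m, then the turn about the tool's y in degrees, then the opening in per cent of the stroke, from 0 (shut) to 100 (fully open). In form: [[tx, ty, tz, roll, jaw], ...]. A call has 1 to 12 rows; each row is the pose to reach, as a shift and turn from the pose commanded when the call began, along the tool's axes at that moment; what a row does not reach only later rows make up. A row lasts 1/12 s, in which the tool goes at most 41.7 mm and 7.16 degrees, less where a joint would pass 70% of its speed; a pose out of reach is approached as far as the arm can. A call with a gripper value outside its range is refused whole. The fingers move at their own pace and stop on an object; the grip force is fixed at half the most. Time passes only in rows, so rows that repeat a pose let the fingers close. It gives the time, the measured TCP pose, the force and the opening at its end, in the units of the state.
- monitor.read_state(): the state, without advancing time (a new reading comes with each control period).
- vision.grab_frame(name): name is "scene" or "top" or "wrist"; returns a dict with "pixels" (420x560x3 uint8, red, green, blue), "fx", "fy", "cx", "cy" (pixels), "R" (3x3) and "t" (3): a world point X has camera coordinates R X + t; the wrist camera has in their place "T_tool_cam" (4x4, takes a point from camera to tool coordinates, whose origin is the TCP and whose axes are the tool frame's). Camera axes: x right, y down, z forward; pixel columns grow to the right and rows downward; lengths in m; the calibration is good to about 2 mm. The wrist camera is an equidistant fisheye: a pixel r from the principal point sees the ray r / f radians off the axis. A picture is of the moment at which its call begins: read the wrist's pose just before it. There is no depth.
- workorder.sign_off(): hands the job in, once; it reports no verdict.
Trained networks look in a picture, given as the dict that the camera call returned (one of the last four; its "shot" number tells which), for a name from the list of things; names that differ only in an ending like _2 or _b are one class to them, and where a whole thing is asked for, a point or a joint stands for the part that bears it (a point fixed in the world has none). Each returns a list of dicts, best first, with "confidence" (0 to 1); they miss things now and then, are a little off and sometimes report something else, mostly with a low value. They report only what shows in the picture. A call takes as long as a camera call.
- spot_in(picture, query): "bbox" ([left, top, right, bottom] in pixels, round what is visible of it).
The state is a dict: "t": time; "q": joint angles; "qvel": joint speeds; "tau": joint torques, N m; "eef_pos": TCP position; "tcp_rot": TCP orientation; "contact_force": force on the tool from outside, world axes, zero at the start; "ft_torque": the same for the moment, N m; "grip_width": opening from 0.0 (shut) to 1.0 (fully open).
Only numpy, scipy, OpenCV 4.12 (cv2) and the standard library are available. Lean on these libraries where they do the work, as an engineer would, in place of code of your own. Each camera call takes 0.05 s, during which the arm holds its last target.

TASK

The sliding shutter of the feed trough on the iron plate binds at a bent place in its track that nobody can see. Gently slide the shutter by its black grip from its open end towards the canister until you feel it start to tighten, without forcing it, then back it off about 20 mm so that it runs free, and let go. Leave the nickel packs, the brass lug and the insulator where they are.

Things in the scene. Friction and masses are not known exactly. Their poses are not given: they have to be found in the camera images.
- trough: Grey steel feed trough, fixed: 150 mm wide (its x), 420 mm long (its y), 64 mm high, a bright steel rail cap along each long edge, the shutter between them. Origin: centre of its underside, on the iron plate (plate top 30 mm above the work surface). Its y axis points along the track towards the canister, z up.
- shutter_grip (a point): Centre of the shutter's black grip, an upright block 18 mm along the track (trough y), 34 mm across it and 50 mm high; its centre is 81 mm above the trough's underside. It is fixed on the middle of the flat aluminium shutter (160 mm along the track, top 56 mm above the trough's underside) and keeps the trough's orientation. Nothing taller stands within 120 mm along the track.
- shutter (a joint): Shutter travel (m) towards the canister along trough +y, 0 (open) to 0.19; starts at 0 to 0.025. Free drag 2 to 4 N. The tight spot begins somewhere from 0.06 to 0.135 and shows in no pose: the push rises about 1 N per further mm, and the shutter stays stuck where left. Its hidden shoe meets the spot. Stop at 8 to 12 N of push in all; 17 N is forcing.
- canister: Fixed grey collection canister, 110 mm across, 95 mm high, with a yellow funnel on top (100 mm across, top 169 mm above the iron plate), beyond the +y end of the trough. Origin: centre of its underside.
- pack_a: Loose sea-green nickel pack, 50 x 85 x 56 mm with two 8 mm steel terminals on top, beside the trough; to be left alone. Origin: centre of its underside.
- pack_b: The other nickel pack, like the first; to be left alone. Origin: centre of its underside.
- lug: Loose brass terminal lug, 26 mm wide, 72 mm long, 22 mm high, lying beside the trough; to be left alone. Origin: on its underside, near the middle.
- insulator: Loose cream ceramic ribbed insulator, 44 mm across, 60 mm high, standing beside the trough; to be left alone. Origin: centre of its underside.

How it is judged:
By the outcome, as a careful person would: the job done as asked, in the order asked, and still so for the second after the job is handed in, with the robot touching nothing.
It also fails if it takes over 48 s, if anything falls off the work surface, if the arm or the gripper's body presses on something with over 40 N, if the wrist force passes 120 N, or if a joint passes its speed limit or range.

## Working session

There is one attempt and no reset: what is moved stays moved. The work goes in short steps, Python scripts to look and compute and a tool call to move; the robot and the scene stay as the last step left them, time stands still between calls to the robot, and variables do not carry over. Pictures are saved under pics/ and viewed, and the job is handed in when it is done.

Besides the shell and the picture viewer there is one more tool, called as a command line: name --pt "numbers of a row" for each row, then --argument value for the rest. send_rows: Moves the arm, as the interface text tells. Its arguments: {"type":"object","properties":{"commands":{"type":"array","items":{"type":"array","items":{"type":"number"}}}},"required":["commands"]}

```bash
mkdir -p pics; ls
cat > h.py <<'E'
import numpy as np, cv2
from plant import monitor, vision, workorder, spot_in
def save(f,n): cv2.imwrite('pics/'+n,np.ascontiguousarray(f['pixels'][:,:,::-1]))
E
python3 - <<'E'
from h import *
s=monitor.read_state()
for k,v in s.items(): print(k,np.round(v,3))
for n in ['scene','top']:
    f=vision.grab_frame(n); save(f,n+'0.png')
    print(n,{k:np.round(f[k],4).tolist() for k in ['fx','fy','cx','cy','R','t']})
    for q in ['trough','shutter_grip','canister','pack_a','lug','insulator']:
        print(q,[(np.round(d['bbox']).tolist(),round(d['confidence'],2)) for d in spot_in(f,q)][:3])
E
```

```text
pics
t 0.0
q [-1.251  0.322 -0.07   1.452  0.023  1.371 -0.057]
qvel [-0.001 -0.     0.    -0.001 -0.001  0.002 -0.001]
tau [-0.0000e+00 -4.9358e+01 -3.8200e-01 -3.1434e+01  1.3000e-02  1.1000e-02
  0.0000e+00]
eef_pos [0.196 0.619 0.247]
tcp_rot [-0.57   0.571  0.418 -0.419]
contact_force [ 0.187 -0.273 -0.486]
ft_torque [-0.045  0.014 -0.02 ]
grip_width 1.0
scene {'fx': 425.7901, 'fy': 425.7901, 'cx': 277.835, 'cy': 210.2222, 'R': [[-0.071, 0.9973, 0.0181], [0.6051, 0.0575, -0.7941], [-0.793, -0.0454, -0.6075]], 't': [-0.0331, -0.2409, 1.3121]}
trough [([103.0, 197.0, 341.0, 276.0], 0.81)]
shutter_grip [([138.0, 200.0, 227.0, 235.0], 0.88)]
canister [([357.0, 159.0, 424.0, 260.0], 0.72)]
pack_a [([218.0, 269.0, 274.0, 320.0], 0.85), ([167.0, 175.0, 212.0, 199.0], 0.84)]
lug [([127.0, 291.0, 172.0, 321.0], 0.75)]
insulator [([260.0, 178.0, 274.0, 197.0], 0.7)]
top {'fx': 461.1061, 'fy': 461.1061, 'cx': 286.4125, 'cy': 207.0806, 'R': [[-0.0169, -0.9997, -0.0157], [-0.9984, 0.0177, -0.0538], [0.0541, 0.0147, -0.9984]], 't': [0.0926, 0.5612, 1.1001]}
trough [([237.0, 167.0, 435.0, 250.0], 0.73)]
shutter_grip [([334.0, 183.0, 407.0, 221.0], 0.9)]
canister [([358.0, 250.0, 403.0, 281.0], 0.71), ([161.0, 207.0, 226.0, 255.0], 0.67), ([332.0, 186.0, 407.0, 223.0], 0.53)]
pack_a [([286.0, 127.0, 327.0, 163.0], 0.72), ([355.0, 248.0, 400.0, 284.0], 0.57)]
lug []
insulator [([298.0, 265.0, 316.0, 287.0], 0.72)]
```

View pics/scene0.png

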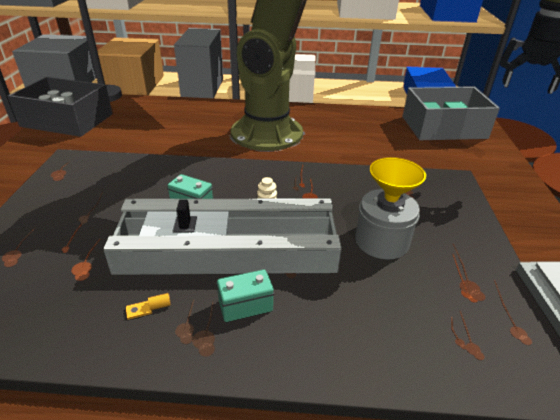

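View pics/top0.png

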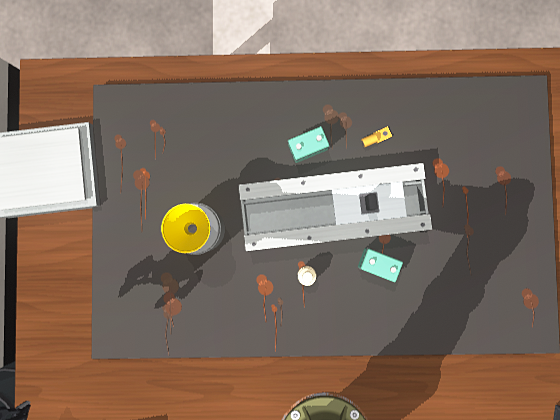

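Run:
```python
import cv2
a=cv2.imread('pics/top0.png')[150:270,220:450]
cv2.imwrite('pics/topcrop0.png',cv2.resize(a,None,fx=3.4,fy=3.4,interpolation=cv2.INTER_CUBIC))
a=cv2.imread('pics/scene0.png')[160:300,90:350]
cv2.imwrite('pics/scenecrop0.png',cv2.resize(a,None,fx=3,fy=3,interpolation=cv2.INTER_CUBIC))
```

```text
(no output)
```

View pics/topcrop0.png

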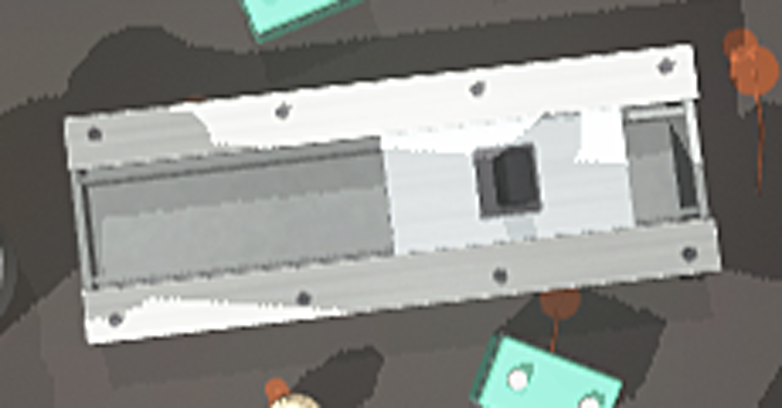

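View pics/scenecrop0.png

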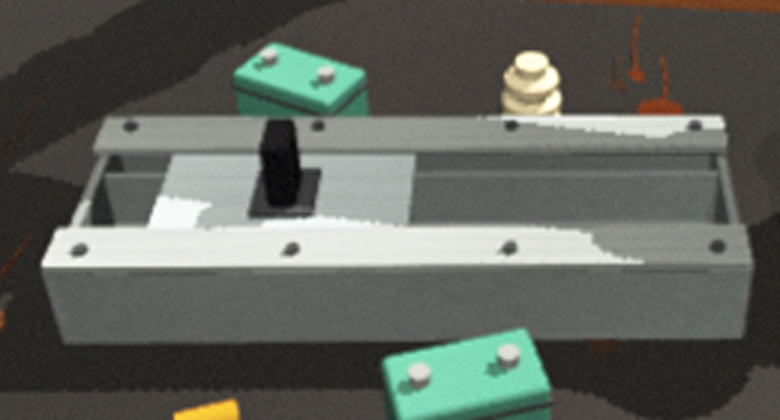

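```bash
cat >> h.py <<'E'
from scipy.spatial.transform import Rotation as Ro
def bp(f,uv,z):
    R,t=np.array(f['R']),np.array(f['t'])
    d=R.T@np.array([(uv[0]-f['cx'])/f['fx'],(uv[1]-f['cy'])/f['fy'],1]); c=-R.T@t
    return c+d*(z-c[2])/d[2]
def pr(f,X):
    p=np.array(f['R'])@X+np.array(f['t']); return np.array([f['fx']*p[0]/p[2]+f['cx'],f['fy']*p[1]/p[2]+f['cy']])
def rot(s):
    w,x,y,z=s['tcp_rot']; return Ro.from_quat([x,y,z,w]).as_matrix()
E
python3 - <<'E'
from h import *
f=vision.grab_frame('top'); g=vision.grab_frame('scene'); s=monitor.read_state()
C=[bp(f,(220+u/3.4,150+v/3.4),.094) for u,v in [(65,118),(693,44),(720,268),(88,343)]]
print('top',np.round(C,4)); 
def rep(C):
    m=np.mean(C,0); y=(C[0]-C[1]+C[3]-C[2])[:2]; print('centre',m,'len',np.linalg.norm(C[0]-C[1]),np.linalg.norm(C[3]-C[2]),'wid',np.linalg.norm(C[0]-C[3]),np.linalg.norm(C[1]-C[2]),'yaw of y',np.degrees(np.arctan2(y[1],y[0])))
rep(C)
D=[bp(g,(90+u/3,160+v/3),.094) for u,v in [(750,262),(43,264),(108,117),(724,117)]]
D=[D[0],D[1],D[2],D[3]]
print('scene',np.round(D,4)); rep(D)
# grip: top face in top view; flange bbox
print('grip top(top cam)',bp(f,(220+519/3.4,150+177/3.4),.136))
print('flange(top)',bp(f,(220+478/3.4,150+184/3.4),.088))
print('grip top(scene)',bp(g,(90+280/3,160+125/3),.136))
print('grip base(scene)',bp(g,(90+285/3,160+202/3),.088))
print('tool R\n',np.round(rot(s),3),s['eef_pos'])
E
```

```text
top [[ 0.611   0.1877  0.094 ]
 [ 0.6525 -0.2294  0.094 ]
 [ 0.5041 -0.2422  0.094 ]
 [ 0.4617  0.1742  0.094 ]]
centre [ 0.55732514 -0.02740035  0.094     ] len 0.4191305436401783 0.41850533139516605 wid 0.14985668223645313 0.14895933452853025 yaw of y 95.74411018039969
scene [[ 0.6132  0.1865  0.094 ]
 [ 0.6527 -0.2275  0.094 ]
 [ 0.5068 -0.2414  0.094 ]
 [ 0.4666  0.1752  0.094 ]]
centre [ 0.55983223 -0.02681013  0.094     ] len 0.41586947417338166 0.4185305516327391 wid 0.14706742811766654 0.14661676727184633 yaw of y 95.47602725193823
grip top(top cam) [ 0.56372648 -0.10487194  0.136     ]
flange(top) [ 0.56252002 -0.08586214  0.088     ]
grip top(scene) [ 0.56033734 -0.10515331  0.136     ]
grip base(scene) [ 0.57693697 -0.10348057  0.088     ]
tool R
 [[ 0.301  0.    -0.954]
 [ 0.954  0.     0.301]
 [ 0.    -1.    -0.   ]] [0.19574327 0.61985389 0.24836506]
```

send_rows --pt "-0.012 -0.003 -0.014 0 100" --pt "-0.036 -0.01 -0.041 0 100" --pt "-0.06 -0.017 -0.068 0 100" --pt "-0.084 -0.025 -0.095 0 100" --pt "-0.108 -0.033 -0.123 0 100" --pt "-0.132 -0.04 -0.15 0 100" --pt "-0.156 -0.04 -0.177 0 100" --pt "-0.18 -0.04 -0.205 0 100" --pt "-0.21 -0.04 -0.235 0 100" --pt "-0.235 -0.04 -0.265 0 100" --pt "-0.26 -0.04 -0.295 0 100" --pt "-0.286 -0.04 -0.325 0 100"

```text
t: 1.8
eef_pos: [0.4202, 0.2476, 0.2887]
tcp_rot: [0.57, -0.57, -0.419, 0.418]
contact_force: [0.9, 0.9, 0.8]
grip_width: 0.999
```

send_rows --pt "-0.024 0 -0.02 -2 100" --pt "-0.048 0 -0.04 -4 100" --pt "-0.073 0 -0.061 -6 100" --pt "-0.098 0 -0.082 -8 100" --pt "-0.122 0 -0.102 -10 100" --pt "-0.146 0 -0.122 -12 100" --pt "-0.171 0.005 -0.143 -14 100" --pt "-0.195 0.01 -0.163 -16 100" --pt "-0.22 0.015 -0.184 -18 100" --pt "-0.25 0.02 -0.21 -20 100" --pt "-0.28 0.03 -0.235 -22 100" --pt "-0.293 0.03 -0.245 -23.2 100"

```text
t: 2.8
eef_pos: [0.5648, -0.1098, 0.2571]
tcp_rot: [0.475, -0.476, -0.522, 0.524]
contact_force: [-1.4, 0.2, 0.7]
grip_width: 1.0
```

Run:
```python
from h import *
s=monitor.read_state(); f=vision.grab_frame('wrist'); save(f,'w1.png')
R=rot(s); print(s['t'],s['eef_pos'],np.round(R,3).tolist(),np.round(s['q'],3),np.round(s['contact_force'],2)); print(f['fx'],f['cx'],f['cy'],np.round(f['T_tool_cam'],4).tolist())
g=vision.grab_frame('top'); save(g,'top1.png')
```

```text
2.8 [ 0.56478992 -0.10980553  0.2570601 ] [[-0.095, -0.001, -0.995], [0.995, -0.003, -0.095], [-0.003, -1.0, 0.001]] [-0.434  0.176  0.656  1.651 -0.106  1.352  1.903] [-1.44  0.23  0.72]
325.19226210127806 277.51580653679093 213.92526373034286 [[1.0, -0.0009, -0.0005, 0.0017], [0.0002, -0.3229, 0.9464, -0.1246], [-0.001, -0.9464, -0.3229, 0.0833], [0.0, 0.0, 0.0, 1.0]]
```

View pics/w1.png

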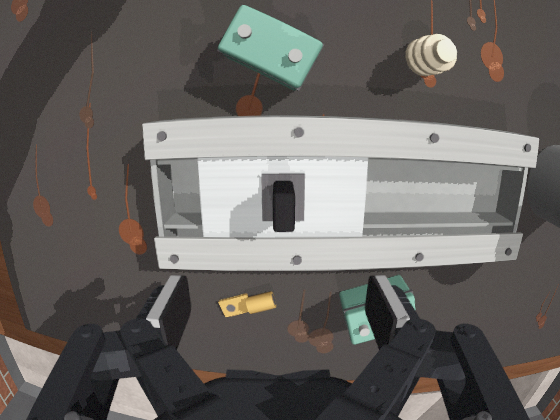

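```bash
cat >> h.py <<'E'
def wray(f,s,uv,z):
    T=np.array(f['T_tool_cam']);R=rot(s)
    dx,dy=uv[0]-f['cx'],uv[1]-f['cy'];r=np.hypot(dx,dy);th=r/f['fx']
    d=np.array([np.sin(th)*dx/r,np.sin(th)*dy/r,np.cos(th)])
    c=np.array(s['eef_pos'])+R@T[:3,3]; d=R@T[:3,:3]@d
    return c+d*(z-c[2])/d[2]
E
python3 - <<'E'
from h import *
a=cv2.imread('pics/w1.png')[140:250,180:390]
cv2.imwrite('pics/w1c.png',cv2.resize(a,None,fx=3.6,fy=3.6,interpolation=cv2.INTER_CUBIC))
E
```

```text
(no output)
```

View pics/w1c.png

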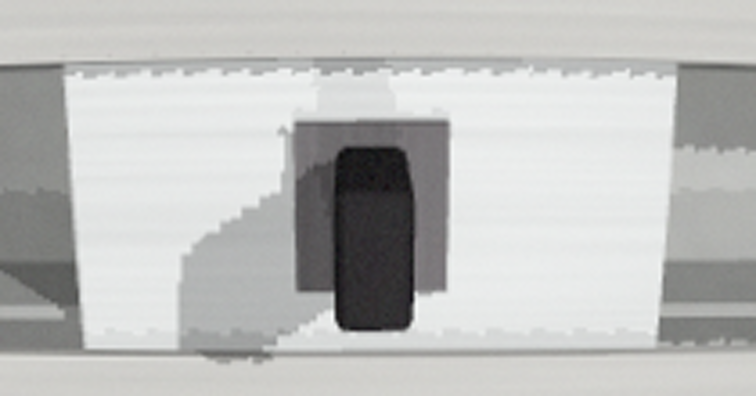

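Run:
```python
from h import *
s=monitor.read_state(); f=vision.grab_frame('wrist')
W=lambda u,v,z: wray(f,s,(180+u/3.6,140+v/3.6),z)
for p in [(335,192,.136),(413,192,.136),(335,330,.136),(413,330,.136),(374,260,.136),(295,121,.088),(448,121,.088),(297,291,.088),(447,291,.088),(372,205,.088)]: print(p,np.round(W(*p),4))
yd=np.array([-.0975,.9952,0]);R=rot(s)
gc=W(374,260,.136); print('delta tool',R.T@(np.r_[gc[:2],.12]-s['eef_pos']))
# force vs track angle
a=[W(65,205,.086),W(675,205,.086)];print(a, np.linalg.norm(a[1]-a[0]))
# rail edges direction: wrist px
p=[wray(f,s,q,.094) for q in [(144,124),(538,137),(519,260),(157,269)]];print(np.round(p,4)); 
for i,j in((0,1),(3,2)):
    d=p[j]-p[i]; print(np.degrees(np.arctan2(d[1],d[0])),np.linalg.norm(d))
```

```text
(335, 192, 0.136) [ 0.5488 -0.1124  0.136 ]
(413, 192, 0.136) [ 0.5472 -0.0955  0.136 ]
(335, 330, 0.136) [ 0.5811 -0.1096  0.136 ]
(413, 330, 0.136) [ 0.5795 -0.092   0.136 ]
(374, 260, 0.136) [ 0.5636 -0.1024  0.136 ]
(295, 121, 0.088) [ 0.5439 -0.1239  0.088 ]
(448, 121, 0.088) [ 0.5403 -0.0848  0.088 ]
(297, 291, 0.088) [ 0.5901 -0.1198  0.088 ]
(447, 291, 0.088) [ 0.5864 -0.0797  0.088 ]
(372, 205, 0.088) [ 0.5645 -0.1021  0.088 ]
delta tool [0.00666101 0.13797209 0.00054528]
[array([ 0.57226254, -0.18410112,  0.086     ]), array([ 0.55703491, -0.02051295,  0.086     ])] 0.16429537231437677
[[ 0.5033 -0.2377  0.094 ]
 [ 0.4624  0.1755  0.094 ]
 [ 0.6122  0.1976  0.094 ]
 [ 0.6529 -0.2277  0.094 ]]
95.65632758947478 0.41521363557507623
95.45948796785929 0.42726936036162405
```

send_rows --pt "0.002 0.01 0 0 100" --pt "0.004 0.03 0 0 100" --pt "0.006 0.05 0 0 100" --pt "0.0067 0.07 0 0 100" --pt "0.0067 0.09 0 0 100" --pt "0.0067 0.105 0 0 100" --pt "0.0067 0.118 0 0 100" --pt "0.0067 0.126 0 0 100" --pt "0.0067 0.132 0 0 100" --pt "0.0067 0.137 0 0 100" --pt "0.0067 0.137 0 0 100" --pt "0.0067 0.137 0 0 100"

```text
t: 3.95
eef_pos: [0.5647, -0.0972, 0.1217]
tcp_rot: [-0.474, 0.475, 0.524, -0.524]
contact_force: [0.5, -0.0, -0.8]
grip_width: 0.996
```

Run:
```python
from h import *
f=vision.grab_frame('wrist'); save(f,'w2.png')
for i in range(4):
    s=monitor.read_state(); print(s['t'],np.round(s['eef_pos'],4),np.round(s['contact_force'],2)); vision.grab_frame('scene')
```

```text
4.0 [ 0.5648 -0.0973  0.122 ] [-0.29 -0.22 -0.01]
4.05 [ 0.5649 -0.0974  0.1221] [ 1.18  0.21 -0.15]
4.1 [ 0.5649 -0.0974  0.1221] [-0.03 -0.38  0.06]
4.15 [ 0.5648 -0.0973  0.122 ] [ 0.49 -0.38 -0.41]
```

View pics/w2.png

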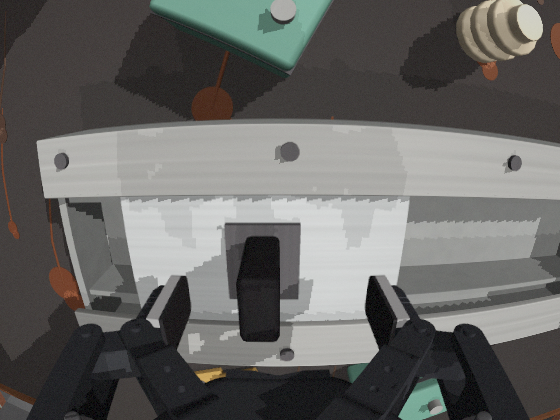

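send_rows --pt "-0.002 0.001 0 0 100" --pt "-0.004 0.002 0 0 100" --pt "-0.006 0.002 0 0 100" --pt "-0.006 0.002 0 0 60" --pt "-0.006 0.002 0 0 45" --pt "-0.006 0.002 0 0 36" --pt "-0.006 0.002 0 0 32" --pt "-0.006 0.002 0 0 30" --pt "-0.006 0.002 0 0 30"

```text
t: 4.95
eef_pos: [0.5649, -0.1031, 0.1193]
tcp_rot: [-0.475, 0.475, 0.524, -0.524]
contact_force: [0.3, -0.2, 0.2]
grip_width: 0.294
```

Run:
```python
from h import *
s=monitor.read_state();f=vision.grab_frame('wrist'); save(f,'w3.png')
for i in range(2):
    s=monitor.read_state(); print(s['t'],np.round(s['eef_pos'],4),np.round(s['contact_force'],2),s['grip_width']); vision.grab_frame('scene')
```

```text
5.0 [ 0.5649 -0.1031  0.1193] [-0.26 -0.1  -0.13] 0.30250007297899434
5.05 [ 0.5649 -0.1031  0.1193] [-0.24 -0.16 -0.74] 0.3007119826220164
```

View pics/w3.png

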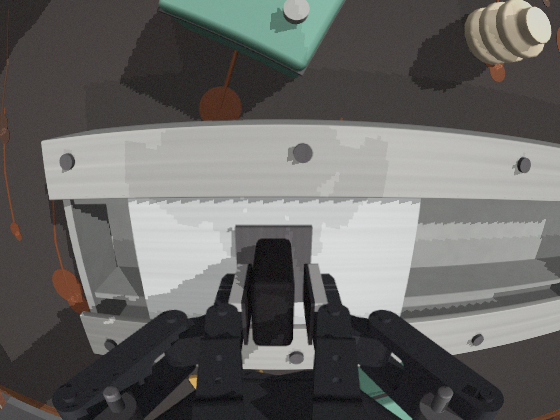

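send_rows --pt "0 0 0 0 20" --pt "0 0 0 0 10" --pt "0 0 0 0 0" --pt "0 0 0 0 0" --pt "0 0 0 0 0" --pt "0 0 0 0 0"

```text
t: 5.6
eef_pos: [0.565, -0.1036, 0.1196]
tcp_rot: [-0.474, 0.475, 0.524, -0.524]
contact_force: [-0.4, -1.6, 3.1]
grip_width: 0.204
```

Run:
```python
from h import *
for i in range(3):
    s=monitor.read_state(); print(s['t'],np.round(s['eef_pos'],4),np.round(s['contact_force'],2),s['grip_width']); vision.grab_frame('scene')
```

```text
5.6 [ 0.565  -0.1036  0.1196] [-0.4  -1.57  3.05] 0.203799147178417
5.65 [ 0.565  -0.1036  0.1196] [-0.99 -1.66  3.07] 0.205460242547024
5.7 [ 0.565  -0.1035  0.1196] [-1.38 -2.29  3.33] 0.20329828856068452
```

send_rows --pt "0.0005 0 0 0 0" --pt "0.0015 0 0 0 0" --pt "0.003 0 0 0 0" --pt "0.005 0 0 0 0" --pt "0.007 0 0 0 0" --pt "0.009 0 0 0 0" --pt "0.011 0 0 0 0" --pt "0.013 0 0 0 0" --pt "0.015 0 0 0 0" --pt "0.017 0 0 0 0" --pt "0.019 0 0 0 0" --pt "0.021 0 0 0 0"

```text
t: 6.75
eef_pos: [0.5629, -0.0821, 0.1196]
tcp_rot: [-0.475, 0.475, 0.524, -0.524]
contact_force: [-1.6, -2.8, 5.6]
grip_width: 0.201
```

send_rows --pt "0.0015 0 0 0 0" --pt "0.003 0 0 0 0" --pt "0.0045 0 0 0 0" --pt "0.006 0 0 0 0" --pt "0.0075 0 0 0 0" --pt "0.009 0 0 0 0"

```text
t: 7.25
eef_pos: [0.562, -0.0731, 0.1196]
tcp_rot: [-0.475, 0.475, 0.524, -0.524]
contact_force: [-0.8, -2.7, 6.4]
grip_width: 0.2
```

send_rows --pt "0.001 0 0 0 0" --pt "0.002 0 0 0 0" --pt "0.003 0 0 0 0" --pt "0.004 0 0 0 0" --pt "0.005 0 0 0 0"

```text
t: 7.67
eef_pos: [0.5615, -0.0681, 0.1196]
tcp_rot: [-0.475, 0.475, 0.524, -0.524]
contact_force: [-1.4, -2.5, 4.9]
grip_width: 0.202
```

send_rows --pt "0.001 0 0 0 0" --pt "0.002 0 0 0 0" --pt "0.003 0 0 0 0" --pt "0.004 0 0 0 0"

```text
t: 8.0
eef_pos: [0.5611, -0.0641, 0.1196]
tcp_rot: [-0.475, 0.475, 0.524, -0.524]
contact_force: [-0.5, -1.4, 5.9]
grip_width: 0.202
```

send_rows --pt "0.001 0 0 0 0" --pt "0.002 0 0 0 0" --pt "0.003 0 0 0 0" --pt "0.004 0 0 0 0" --pt "0.005 0 0 0 0"

```text
t: 8.42
eef_pos: [0.5607, -0.0597, 0.1196]
tcp_rot: [0.474, -0.475, -0.524, 0.524]
contact_force: [-1.4, -4.0, 4.5]
grip_width: 0.198
```

send_rows --pt "0.001 0 0 0 0" --pt "0.002 0 0 0 0" --pt "0.003 0 0 0 0"

```text
t: 8.67
eef_pos: [0.5605, -0.0577, 0.1196]
tcp_rot: [0.474, -0.475, -0.524, 0.524]
contact_force: [-0.1, -6.1, 4.7]
grip_width: 0.2
```

send_rows --pt "0.001 0 0 0 0" --pt "0.002 0 0 0 0"

```text
t: 8.83
eef_pos: [0.5603, -0.0565, 0.1196]
tcp_rot: [0.474, -0.476, -0.523, 0.524]
contact_force: [0.8, -7.6, 3.4]
grip_width: 0.206
```

send_rows --pt "0.0007 0 0 0 0" --pt "0.0014 0 0 0 0" --pt "0.002 0 0 0 0"

```text
t: 9.08
eef_pos: [0.5602, -0.0553, 0.1196]
tcp_rot: [0.474, -0.476, -0.523, 0.524]
contact_force: [0.8, -8.2, 3.4]
grip_width: 0.202
```

Run:
```python
from h import *
for i in range(4):
    s=monitor.read_state(); print(s['t'],np.round(s['eef_pos'],4),np.round(s['contact_force'],2),s['grip_width']); vision.grab_frame('top')
```

```text
9.0833 [ 0.5602 -0.0553  0.1196] [ 0.79 -8.15  3.36] 0.20245716650868736
9.1333 [ 0.5602 -0.0552  0.1196] [ 0.2  -8.34  4.37] 0.20164408226153493
9.1833 [ 0.5602 -0.0551  0.1196] [ 0.77 -8.09  5.06] 0.19599673656001382
9.2333 [ 0.5602 -0.0551  0.1196] [ 0.71 -8.45  3.78] 0.19755352027862524
```

send_rows --pt "0.0007 0 0 0 0" --pt "0.0014 0 0 0 0" --pt "0.002 0 0 0 0" --pt "0.002 0 0 0 0"

```text
t: 9.62
eef_pos: [0.5601, -0.0539, 0.1196]
tcp_rot: [0.474, -0.477, -0.523, 0.524]
contact_force: [1.3, -10.1, 4.0]
grip_width: 0.199
```

Run:
```python
from h import *
for i in range(4):
    s=monitor.read_state(); print(s['t'],np.round(s['eef_pos'],4),np.round(s['contact_force'],2),s['grip_width']); f=vision.grab_frame('top')
save(f,'top2.png')
```

```text
9.6167 [ 0.5601 -0.0539  0.1196] [  1.25 -10.08   4.  ] 0.1989206218744798
9.6667 [ 0.56   -0.0538  0.1196] [ 0.69 -8.93  3.07] 0.20260546650727215
9.7167 [ 0.56   -0.0538  0.1196] [  1.32 -10.27   4.5 ] 0.2041783035709558
9.7667 [ 0.56   -0.0538  0.1196] [  0.99 -10.26   4.29] 0.2003935119848491
```

send_rows --pt "-0.001 0 0 0 0" --pt "-0.003 0 0 0 0" --pt "-0.005 0 0 0 0" --pt "-0.007 0 0 0 0" --pt "-0.009 0 0 0 0" --pt "-0.011 0 0 0 0" --pt "-0.013 0 0 0 0" --pt "-0.015 0 0 0 0" --pt "-0.017 0 0 0 0" --pt "-0.019 0 0 0 0" --pt "-0.021 0 0 0 0" --pt "-0.021 0 0 0 0"

```text
t: 10.82
eef_pos: [0.5616, -0.0695, 0.1196]
tcp_rot: [-0.475, 0.474, 0.525, -0.524]
contact_force: [-1.7, 1.4, 6.0]
grip_width: 0.201
```

Run:
```python
from h import *
for i in range(4):
    s=monitor.read_state(); print(s['t'],np.round(s['eef_pos'],4),np.round(s['contact_force'],2),s['grip_width']); f=vision.grab_frame('top')
```

```text
10.8167 [ 0.5616 -0.0695  0.1196] [-1.65  1.37  6.04] 0.20093320482982288
10.8667 [ 0.5617 -0.0696  0.1196] [-1.98  0.71  6.97] 0.20264245115840368
10.9167 [ 0.5617 -0.0695  0.1196] [-2.3   0.99  7.51] 0.1979271878671027
10.9667 [ 0.5616 -0.0696  0.1196] [-3.13  0.61  6.8 ] 0.201313224745824
```

send_rows --pt "-0.001 0 0 0 0" --pt "-0.002 0 0 0 0" --pt "-0.003 0 0 0 0" --pt "-0.004 0 0 0 0" --pt "-0.0045 0 0 0 0" --pt "-0.0045 0 0 0 0" --pt "-0.0045 0 0 0 0"

```text
t: 11.6
eef_pos: [0.5621, -0.0737, 0.1196]
tcp_rot: [-0.475, 0.473, 0.525, -0.524]
contact_force: [-2.9, 1.5, 6.7]
grip_width: 0.2
```

Run:
```python
from h import *
for i in range(3):
    s=monitor.read_state(); print(s['t'],np.round(s['eef_pos'],4),np.round(s['contact_force'],2),s['grip_width']); f=vision.grab_frame('top')
```

```text
11.6 [ 0.5621 -0.0737  0.1196] [-2.89  1.55  6.69] 0.1996452499809275
11.65 [ 0.5621 -0.0737  0.1196] [-2.26  1.05  6.48] 0.2022888082897775
11.7 [ 0.5621 -0.0736  0.1196] [-2.97  0.77  6.9 ] 0.20271311409474735
```

send_rows --pt "0 0 0 0 25" --pt "0 0 0 0 32" --pt "0 0 0 0 40" --pt "0 0 0 0 50" --pt "0 0 0 0 65" --pt "0 0 0 0 80" --pt "0 0 0 0 80"

```text
t: 12.33
eef_pos: [0.5622, -0.0758, 0.1192]
tcp_rot: [-0.475, 0.475, 0.524, -0.524]
contact_force: [0.1, -0.2, 0.8]
grip_width: 0.799
```

Run:
```python
from h import *
s=monitor.read_state(); print(s['t'],np.round(s['eef_pos'],4),np.round(s['contact_force'],2),s['grip_width']); f=vision.grab_frame('wrist');save(f,'w4.png')
```

```text
12.3333 [ 0.5622 -0.0758  0.1192] [ 0.11 -0.21  0.75] 0.7988020191586157
```

View pics/w4.png

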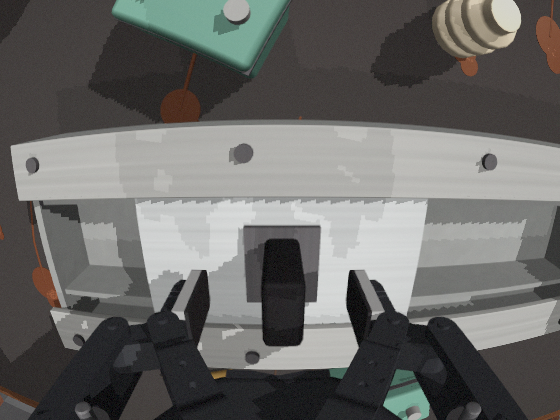

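send_rows --pt "0 -0.005 0 0 80" --pt "0 -0.015 0 0 80" --pt "0 -0.03 0 0 80" --pt "0 -0.05 0 0 80" --pt "0 -0.07 0 0 80" --pt "0 -0.09 0 0 80" --pt "0 -0.11 0 0 80" --pt "0 -0.125 0 0 80" --pt "0 -0.135 0 0 80" --pt "0 -0.138 0 0 80" --pt "0 -0.138 0 0 80" --pt "0 -0.138 0 0 80"

```text
t: 13.38
eef_pos: [0.5618, -0.0757, 0.2568]
tcp_rot: [0.475, -0.474, -0.524, 0.524]
contact_force: [-0.7, -0.8, 0.3]
grip_width: 0.803
```

Run:
```python
from h import *
s=monitor.read_state(); print(s['t'],np.round(s['eef_pos'],4),np.round(s['contact_force'],2),s['grip_width'],s['tcp_rot']); f=vision.grab_frame('wrist');save(f,'w5.png')
a=cv2.imread('pics/w5.png')[140:250,180:390]
cv2.imwrite('pics/w5c.png',cv2.resize(a,None,fx=3.6,fy=3.6,interpolation=cv2.INTER_CUBIC))
g=vision.grab_frame('scene');save(g,'scene5.png')
```

```text
13.3833 [ 0.5618 -0.0757  0.2568] [-0.72 -0.84  0.29] 0.8027539169295212 [ 0.47486343 -0.47435038 -0.52399331  0.52433525]
```

View pics/w5c.png

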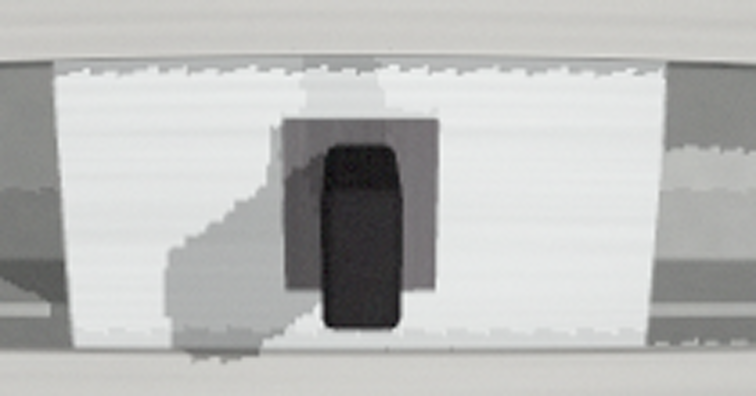

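View pics/scene5.png

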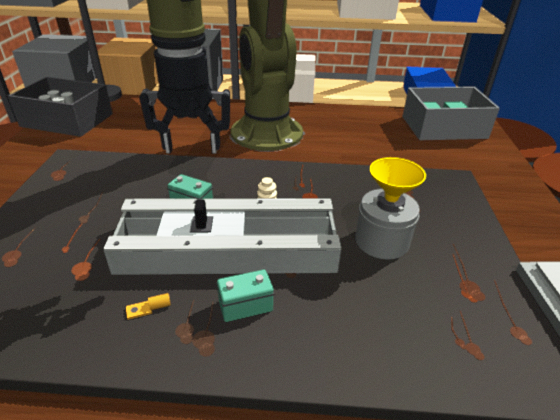

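Run:
```python
from h import *
s=monitor.read_state(); f=vision.grab_frame('wrist')
W=lambda u,v,z: wray(f,s,(180+u/3.6,140+v/3.6),z)
print(W(361.5,257,.136),W(361,204,.088))
print(workorder.sign_off())
```

```text
[ 0.55907708 -0.07209843  0.136     ] [ 0.56039075 -0.07169057  0.088     ]
the job is handed in; nothing more can be done
None
```

The shutter is now about 20 mm back from where it began to tighten, running free and let go, and the job is handed in.

- **Feeling the tight spot:** I held the grip with the jaws closing along the track and slid it towards the canister. The drag was about 2.5 N for the first 40 mm. The push then began to rise, and I stopped at about 10 N after roughly 50 mm of travel, within the 8–12 N asked.
- **Backing off:** I drew the shutter back 20.0 mm by the measured tool position. On the way back the force was down to 1–2 N, so it was running free. I then opened the jaws and lifted clear.
- **Last checks:** After the lift, the wrist camera put the grip at y ≈ −0.072 m. The tool reading before release was −0.0737 m, so the two differ by about 2 mm, which is the camera's stated accuracy. The back-off is therefore somewhere around 18–20 mm.
- **Surroundings:** The final scene picture showed both packs, the lug and the insulator where they were at the start, with the gripper touching nothing. The clock stood at about 13.5 s.

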